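Stack the lens job trays over the lens blocks

ROBOT

A 6-joint arm with a two-finger parallel gripper is mounted at the origin on the work surface. World frame = base frame: x ahead of the robot, y to its left, z up, the work surface at z = 0. Lengths are in m, angles in rad, forces in N, time in s.
With the tool pointing down it reaches from about 0.35 to 0.85 m from the base axis. Payload 8.1 kg.
Tool frame: the origin (TCP) lies midway between the tips of the shut fingers; the grasp point (between the pads) lies 19 mm behind it; z points along the fingers, y is the direction in which the jaws open and shut (so a half turn about z gives the same grasp; the last joint's range is limited). The gripper opens to 85 mm and grips with 20 to 120 N. Pads are 22 mm wide; open, the fingers measure 114 mm over their backs; the gripper's body (76 mm by 85 mm) begins 54 mm behind the grasp point. The pads swing forward as they close: fully open they stand 13 mm farther back than shut.
Start: joints at [-1.408, 0.13, 1.488, -0, 1.523, -0.085], TCP at [0.147, -0.582, 0.195] pointing down, gripper open.
Joint ranges: [-2.96, 2.96], [-0.89, 2.26], [0.02, 2.5], [-1.34, 4.48], [0, 2.73], [-2.66, 2.66]. Speed limits (rad/s): [2.39, 2.39, 2.79, 3.14, 3.14, 3.14].

INTERFACE

Orientations are given as a unit quaternion [x, y, z, w].
In Python, from plant import r, eyes, close_job gives the robot as it stands. The module is installed in compiled form; this text tells all that it offers.
- The arm moves only by the shell command python3 -m inch 'ROWS'. ROWS is JSON, a list of rows, each a list of 5 numbers: the finger opening in mm, from 0 to 85.4, then the shift along the tool's x, y, z in mm, then the turn about the tool's z in rad. In form: [[grip, tx, ty, tz, spin], ...]. A call has 1 to 8 rows; each row shifts and turns the commanded pose from where the row before left it, along the tool's axes as they then stand; what a row does not reach is not made up. A row lasts 1/8 s, in which the tool goes at most 62.5 mm and 10.7 degrees, less where a joint would pass 70% of its speed; a pose out of reach is approached as far as the arm can. A call is refused whole if a number of a shift passes 62.5 or a number of a turn 0.188, either way. A call with a gripper value outside its range is refused whole. The fingers move at their own pace and stop on an object; the grip force is fixed at half the most. Time passes only in rows, so rows that do not move let the fingers close. It gives the time, the measured TCP pose, the force and the opening at its end, in the units of the state.
- r.state(): the state, without advancing time (a new reading comes with each control period).
- eyes.snapshot(name): name is "scene" or "top" or "wrist"; returns a dict with "pixels" (400x640x3 uint8, red, green, blue), "mtx" (3x3 intrinsics, pixels), "view" (4x4, takes a point from world to camera coordinates); the wrist camera has in their place "mount" (4x4, takes a point from camera to tool coordinates, whose origin is the TCP and whose axes are the flange's). Camera axes: x right, y down, z forward; pixel columns grow to the right and rows downward; lengths in m; the calibration is good to about 2 mm. A picture is of the moment at which its call begins: read the wrist's pose just before it. There is no depth.
- close_job(): hands the job in, once; it reports no verdict.
The state is a dict: "clock": time; "joint_pos": joint angles; "joint_velocities": joint speeds; "effort": joint torques, N m; "tool_pos": TCP position; "tool_rot": TCP orientation; "ft_force": force on the tool from outside, world axes, zero at the start; "moment": the same for the moment, N m; "finger_gap": finger opening in m.
Only numpy, scipy, OpenCV 4.12 (cv2) and the standard library are available. Lean on these libraries where they do the work, as an engineer would, in place of code of your own. Each camera call takes 0.05 s, during which the arm holds its last target. There are 200 camera calls.

TASK

Stack the two empty trays, in either order, on the tray that holds the red lens blocks, leaving that tray where it stands with the blocks in it. These are stack-nest trays: turn each so that its blue end lies over the grey end of the tray beneath, so it seats level on the ledges instead of nesting down inside. Set them down gently and do not disturb the marker holder or the tracer cradle.

Things in the scene. Friction and masses are not known exactly. Their poses are not given: they have to be found in the camera images.
- block_tray_center (a point): Stack-nest tray (all three alike), 140 x 60 x 52 mm high, open top, grey with one blue short end. Origin at its centre, 26 mm above its underside; x along its length to the BLUE end, z up. From 28 to 52 mm up it is an upright band 140 x 60 mm, walls 2.5 mm, to be gripped across the 60 mm; below, a foot part 127 x 47 mm. This one, about 220 g, holds the red lens blocks.
- tray_a_center (a point): Stack-nest tray (all three alike), 140 x 60 x 52 mm high, open top, grey with one blue short end. Origin at its centre, 26 mm above its underside; x along its length to the BLUE end, z up. From 28 to 52 mm up it is an upright band 140 x 60 mm, walls 2.5 mm, to be gripped across the 60 mm; below, a foot part 127 x 47 mm. This one is empty, about 130 g.
- tray_b_center (a point): Stack-nest tray (all three alike), 140 x 60 x 52 mm high, open top, grey with one blue short end. Origin at its centre, 26 mm above its underside; x along its length to the BLUE end, z up. From 28 to 52 mm up it is an upright band 140 x 60 mm, walls 2.5 mm, to be gripped across the 60 mm; below, a foot part 127 x 47 mm. This one is empty, about 130 g.
- block_tray_blue_end (a point): Middle of the blue end's outer face, 70 mm along +x from the tray's centre and at the same height.
- tray_a_blue_end (a point): Middle of the blue end's outer face, 70 mm along +x from the tray's centre and at the same height.
- tray_b_blue_end (a point): Middle of the blue end's outer face, 70 mm along +x from the tray's centre and at the same height.
- lens_block_0_center (a point): Red plastic lens block, 24 mm across, 18 mm high, standing loose in the block tray's well. Point at its centre.
- lens_block_1_center (a point): Red plastic lens block, 24 mm across, 18 mm high, standing loose in the block tray's well. Point at its centre.
- lens_block_2_center (a point): Red plastic lens block, 24 mm across, 18 mm high, standing loose in the block tray's well. Point at its centre.
- marker_holder_center (a point): Round steel cup 64 mm wide, 75 mm high, with three markers up to 114 mm high; bystander. Point on its axis half-way up the cup.
- tracer_cradle_center (a point): Clear acrylic cradle, 100 x 150 mm base, 53 mm high; bystander. Point at its centre half-way up.
- tray_a: Empty tray a. As a whole; origin under its centre, axes as its centre point. Blue ends at OPPOSITE ends: a tray's feet land on ledges 5 mm below the rim of the tray beneath and it stacks, 47 mm higher than that one. Blue ends together: it nests, only 28 mm higher. The foot part enters the rim with 4 mm play on every side.
- tray_b: Empty tray b. As a whole; origin under its centre, axes as its centre point. Blue ends at OPPOSITE ends: a tray's feet land on ledges 5 mm below the rim of the tray beneath and it stacks, 47 mm higher than that one. Blue ends together: it nests, only 28 mm higher. The foot part enters the rim with 4 mm play on every side.
- block_tray: Block tray. As a whole; origin under its centre, axes as its centre point. Blue ends at OPPOSITE ends: a tray's feet land on ledges 5 mm below the rim of the tray beneath and it stacks, 47 mm higher than that one. Blue ends together: it nests, only 28 mm higher. The foot part enters the rim with 4 mm play on every side.
Things that resemble listed ones, but are neither listed nor needed, are in the scene too. What is shaped like the tray_a but orange or yellow is not meant.

How it is judged:
By the outcome, as a careful person would: the job done as asked, in the order asked, and still so for the second after the job is handed in, with the robot touching nothing.
It also fails if it takes over 72 s, if anything falls off the work surface, if the arm or the gripper's body presses on something with over 40 N, if the wrist force passes 120 N, or if a joint passes its speed limit or range.

## Working session

There is one attempt and no reset: what is moved stays moved. The work goes in short steps, Python scripts to look and compute and a shell command to move; the robot and the scene stay as the last step left them, time stands still between calls to the robot, and variables do not carry over. Pictures are saved under pics/ and viewed, about 8 in all and at most 12, crops included, and the job is handed in when it is done.

```bash
mkdir -p pics
cat > h.py <<'E'
import numpy as np, cv2, json
from plant import r, eyes
from scipy.spatial.transform import Rotation as R
def snap(n,f):
    s=r.state(); d=eyes.snapshot(n); im=cv2.cvtColor(np.asarray(d["pixels"]),cv2.COLOR_RGB2BGR)
    cv2.imwrite("pics/"+f+".png",im)
    if n=="wrist":
        T=np.eye(4);T[:3,:3]=R.from_quat(s["tool_rot"]).as_matrix();T[:3,3]=s["tool_pos"]
        W=T@np.array(d["mount"])
    else: W=np.linalg.inv(np.array(d["view"]))
    np.savez("pics/"+f+".npz",K=np.array(d["mtx"]),W=W)
    return im
def ray(f,uv,z):
    d=np.load("pics/"+f+".npz");W=d["W"]
    v=W[:3,:3]@np.linalg.solve(d["K"],[uv[0],uv[1],1.]);o=W[:3,3]
    return o+v*(z-o[2])/v[2]
def proj(f,p):
    d=np.load("pics/"+f+".npz");c=np.linalg.inv(d["W"])@np.append(p,1.);q=d["K"]@c[:3];return q[:2]/q[2]
E
python3 - <<'E'
from h import *
for n in ("scene","top","wrist"):
    snap(n,n+"0"); d=np.load(f"pics/{n}0.npz"); print(n,d["W"].round(3).tolist(),d["K"].round(1).tolist())
a=cv2.imread("pics/scene0.png");b=cv2.imread("pics/top0.png")
s=r.state();print(s)
E
```

```text
scene [[0.269, 0.589, -0.762, 1.428], [0.963, -0.181, 0.2, -0.311], [-0.02, -0.788, -0.616, 0.769], [0.0, 0.0, 0.0, 1.0]] [[469.0, 0.0, 321.5], [0.0, 469.0, 196.4], [0.0, 0.0, 1.0]]
top [[0.015, -0.991, 0.13, 0.383], [-1.0, -0.018, -0.022, -0.057], [0.024, -0.129, -0.991, 1.237], [0.0, 0.0, 0.0, 1.0]] [[369.4, 0.0, 317.2], [0.0, 369.4, 196.5], [0.0, 0.0, 1.0]]
wrist [[0.246, -0.934, -0.26, 0.213], [-0.969, -0.237, -0.064, -0.565], [-0.002, 0.268, -0.963, 0.373], [0.0, 0.0, 0.0, 1.0]] [[279.3, 0.0, 318.1], [0.0, 279.3, 202.9], [0.0, 0.0, 1.0]]
{'clock': 0.15, 'joint_pos': array([-1.40844955e+00,  1.31029427e-01,  1.48901832e+00, -2.00907545e-05,
        1.52300376e+00, -8.53928042e-02]), 'joint_velocities': array([ 1.30646503e-05, -1.94683227e-03, -2.57296022e-03, -1.15990984e-03,
       -5.91525370e-04,  8.95642984e-05]), 'effort': array([ 2.18025569e-03, -5.70062113e+01, -5.01158059e+01, -2.40282479e-04,
        9.52481321e-03, -1.01906340e-05]), 'tool_pos': array([ 0.14706898, -0.58120717,  0.19436645]), 'tool_rot': array([ 9.92337618e-01,  1.23553715e-01, -3.80851900e-05, -7.28496800e-04]), 'ft_force': array([-0.07719415,  0.07353798,  0.32858046]), 'moment': array([0.02578616, 0.01505272, 0.00328876]), 'finger_gap': 0.08559703458574296}
```

View pics/top0.png

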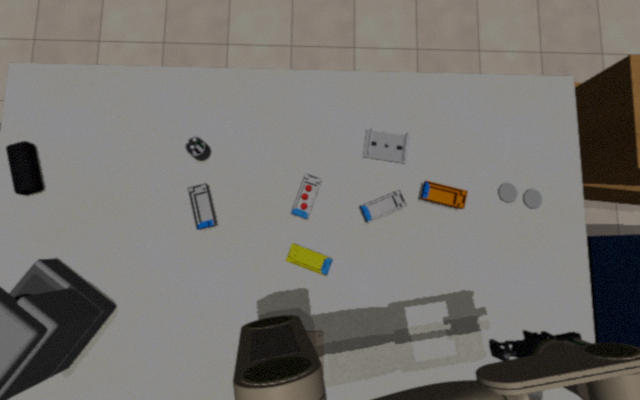

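View pics/scene0.png

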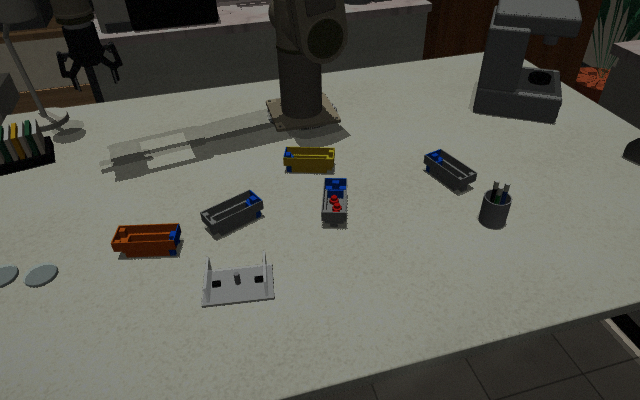

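The top view shows the block tray at about (306,197) with its blue end at (299,212). The grey empty trays are at (202,206), blue end (205,225), and (383,206), blue end (366,213). The orange and yellow ones are decoys. The cradle is at (386,146) and the marker cup at (197,148).

Run:
```python
from h import *
im=cv2.imread("pics/top0.png")
hsv=cv2.cvtColor(im,cv2.COLOR_BGR2HSV)
for u,v in [(306,197),(202,206),(383,206)]:
    print("tray",(u,v),"ray",ray("top0",(u,v),.045).round(3))
blue=cv2.inRange(hsv,(95,120,50),(125,255,255))
n,l,st,c=cv2.connectedComponentsWithStats(blue)
for i in range(1,n):
    if st[i,4]>8: print("blue",c[i].round(1),st[i,4],ray("top0",c[i],.045).round(3))
rgb=im[150:250,160:440]; 
print(hsv[206,175:230,2].tolist())
cv2.imwrite("pics/c1.png",cv2.resize(im[170:240,180:420],None,fx=3.3,fy=3.3,interpolation=cv2.INTER_NEAREST))
```

```text
tray (306, 197) ray [ 0.537 -0.047  0.045]
tray (202, 206) ray [0.501 0.288 0.045]
tray (383, 206) ray [ 0.511 -0.298  0.045]
blue [425.2 189.4] 83 [ 0.569 -0.438  0.045]
blue [365.8 212.6] 93 [ 0.489 -0.241  0.045]
blue [299.4 212.7] 92 [ 0.485 -0.026  0.045]
blue [205. 224.] 99 [0.444 0.275 0.045]
blue [326.  265.7] 98 [ 0.318 -0.114  0.045]
[140, 140, 138, 139, 142, 140, 139, 138, 138, 139, 139, 140, 138, 139, 139, 128, 108, 70, 69, 99, 104, 74, 64, 90, 119, 126, 128, 126, 126, 126, 128, 129, 128, 128, 115, 91, 54, 62, 95, 123, 139, 139, 139, 137, 139, 139, 138, 141, 141, 137, 139, 138, 140, 140, 139]
```

View pics/c1.png

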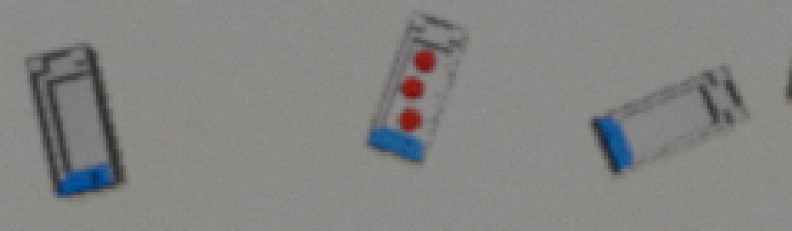

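```bash
cat >> h.py <<'E'
def go(x,y,z,h):
    "print shift in present tool axes (mm) and spin (rad) to reach pose, tool down"
    s=r.state();M=R.from_quat(s["tool_rot"]).as_matrix();d=np.array([x,y,z])-s["tool_pos"]
    h0=np.arctan2(M[1,0],M[0,0]);a=(h0-h+np.pi)%(2*np.pi)-np.pi
    print("now",s["tool_pos"].round(4),"h0",round(h0,4),"tilt",M[2].round(4),"shift",(M.T@d*1000).round(1),"spin",round(a,4),"t",s["clock"],"q",s["joint_pos"].round(2),"F",s["ft_force"].round(1),"gap",s["finger_gap"].round(4))
E
python3 - <<'E'
from h import *
C={"L":[(28,57),(90,45),(120,183),(57,195)],"B":[(415,12),(467,30),(422,160),(370,143)],"R":[(747,118),(727,68),(597,118),(617,170)]}
for k,c in C.items():  # grey,grey,blue,blue
    p=np.array([ray("top0",np.array(q)/3.3+[180,170],.052) for q in c])[:,:2]
    ax=p[2:].mean(0)-p[:2].mean(0)
    print(k,p.mean(0).round(4),"len",np.hypot(*ax).round(3),"wid",np.hypot(*(p[0]-p[1])).round(3),np.hypot(*(p[2]-p[3])).round(3),"yaw",np.arctan2(ax[1],ax[0]).round(3))
go(.511,-.298,.195,1.94)
E
```

```text
L [0.5001 0.2845] len 0.139 wid 0.061 0.061 yaw -2.881
B [ 0.539  -0.0493] len 0.136 wid 0.054 0.053 yaw 2.83
R [ 0.5112 -0.2987] len 0.139 wid 0.053 0.054 yaw 1.958Traceback (most recent call last):
  File "<stdin>", line 7, in <module>
  File "h.py", line 23, in go
    print("now",s["tool_pos"].round(4),"h0",round(h0,4),"tilt",M[2].round(4),"shift",(M.T@d*1000).round(1),"spin",round(a,4),"t",s["clock"],"q",s["joint_pos"].round(2),"F",s["ft_force"].round(1),"gap",s["finger_gap"].round(4))
                                                                                                                                                                                                         ^^^^^^^^^^^^^^^^^^^^^
AttributeError: 'float' object has no attribute 'round'
```

```bash
sed -i 's/s\["finger_gap"\].round(4)/round(s["finger_gap"],4)/' h.py
python3 -m inch '[[85,30,-13,0,0],[85,56,-25,0,0],[85,56,-25,0,0],[85,56,-25,0,0],[85,56,-25,0,0],[85,56,-25,0,0],[85,56,-24,0,0],[85,56,-23,0,0]]' >/dev/null
python3 -m inch '[[85,0,0,0,-0.17],[85,0,0,0,-0.17],[85,0,0,0,-0.17],[85,0,0,0,-0.17],[85,0,0,0,-0.17],[85,0,0,0,-0.17],[85,0,0,0,-0.17],[85,0,0,0,-0.17]]' >/dev/null
python3 -m inch '[[85,0,0,0,-0.17],[85,0,0,0,-0.17],[85,0,0,0,0],[85,0,0,0,0]]'
python3 - <<'E'
from h import *
snap("wrist","w1"); go(.511,-.298,.195,1.958)
E
```

```text
clock: 2.65
tool_pos: [0.5108, -0.2988, 0.195]
tool_rot: [0.564, 0.826, -0.0, -0.0]
ft_force: [0.9, 0.2, -0.4]
finger_gap: 0.0852
now [ 0.5108 -0.2988  0.195 ] h0 1.9446 tilt [ 2.e-04 -2.e-04 -1.e+00] shift [0.7 0.4 0. ] spin -0.0134 t 2.7 q [-0.62  0.11  1.51 -0.    1.52 -0.99] F [-0.7  0.3  0.3] gap 0.0855
```

View pics/w1.png

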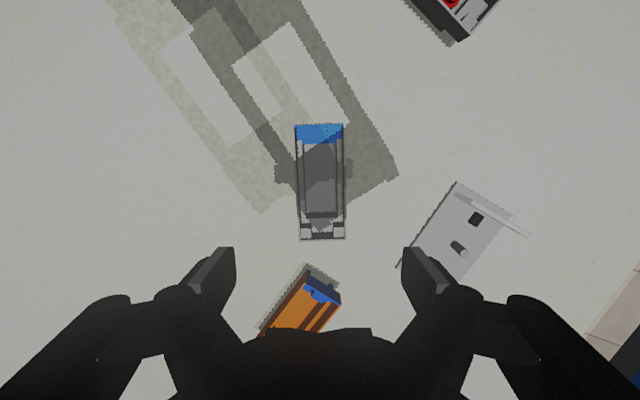

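The wrist view shows the tray squarely below, with rim corners about (294,124), (343,124) at the blue end and (300,240), (346,240) at the grey end.

```bash
cat >> h.py <<'E'
def fit(f,c,z):
    "c: grey,grey,blue,blue corner pixels of the rim at height z"
    p=np.array([ray(f,q,z) for q in c])[:,:2];ax=p[2:].mean(0)-p[:2].mean(0)
    print("fit",p.mean(0).round(4),"len",np.hypot(*ax).round(4),"wid",np.hypot(*(p[0]-p[1])).round(4),np.hypot(*(p[2]-p[3])).round(4),"yaw",np.arctan2(ax[1],ax[0]).round(4))
    return p.mean(0),np.arctan2(ax[1],ax[0])
E
python3 - <<'E'
from h import *
c,y=fit("w1",[(300,240),(346.5,240),(343.5,124),(294.5,124)],.052)
go(c[0],c[1],.12,y)
im=cv2.imread("pics/w1.png");g=cv2.cvtColor(im,cv2.COLOR_BGR2GRAY)
print(g[150,285:305].tolist(),g[150,335:355].tolist());print(g[225,290:308].tolist(),g[225,338:356].tolist());print(g[112:134,320].tolist(),g[228:248,323].tolist())
E
```

```text
fit [ 0.5147 -0.2982] len 0.1387 wid 0.0577 0.0543 yaw 1.9833
now [ 0.5108 -0.2988  0.195 ] h0 1.9446 tilt [ 2.e-04 -2.e-04 -1.e+00] shift [-0.9  3.8 75. ] spin -0.0386 t 2.7 q [-0.62  0.11  1.51 -0.    1.52 -0.99] F [-0.7  0.3  0.3] gap 0.0855
[93, 106, 127, 139, 160, 157, 157, 157, 156, 150, 112, 43, 116, 164, 156, 155, 150, 113, 54, 121] [71, 64, 103, 110, 105, 92, 81, 61, 69, 101, 111, 117, 122, 119, 117, 115, 114, 113, 115, 116]
[169, 168, 168, 168, 169, 169, 169, 164, 158, 142, 52, 66, 66, 66, 67, 66, 67, 67] [64, 64, 62, 62, 64, 53, 109, 159, 159, 170, 168, 167, 166, 164, 164, 166, 168, 170]
[170, 169, 169, 169, 168, 168, 170, 168, 170, 170, 167, 138, 116, 108, 104, 105, 107, 104, 102, 102, 103, 102] [140, 161, 164, 127, 66, 63, 67, 68, 69, 65, 58, 131, 154, 162, 170, 169, 168, 168, 169, 169]
```

```bash
python3 -m inch '[[85,-1,3.5,30,-0.025],[85,0,0,45,0],[85,0,0,45,0],[85,0,0,30,0],[85,0,0,20,0],[85,0,0,11,0],[85,0,0,0,0],[60,0,0,0,0]]'
python3 -m inch '[[50,0,0,0,0],[50,0,0,0,0],[50,0,0,0,0],[50,0,0,0,0],[50,0,0,0,0],[50,0,0,0,0]]'
python3 - <<'E'
from h import *
snap("wrist","w2"); go(.5147,-.298,.2,1.98)
E
```

```text
clock: 3.7
tool_pos: [0.5155, -0.2992, 0.0157]
tool_rot: [0.552, 0.834, -0.0, 0.001]
ft_force: [-0.1, 0.7, 0.9]
finger_gap: 0.0694
clock: 4.45
tool_pos: [0.5145, -0.2985, 0.0142]
tool_rot: [0.552, 0.834, 0.0, -0.0]
ft_force: [-0.7, 0.4, 0.1]
finger_gap: 0.0502
now [ 0.5145 -0.2985  0.0142] h0 1.9728 tilt [ 0. -0. -1.] shift [   0.4    0.3 -185.8] spin -0.0072 t 4.5 q [-0.61  0.27  1.67 -0.    1.2  -1.01] F [1.1 0.2 0.1] gap 0.0498
```

View pics/w2.png

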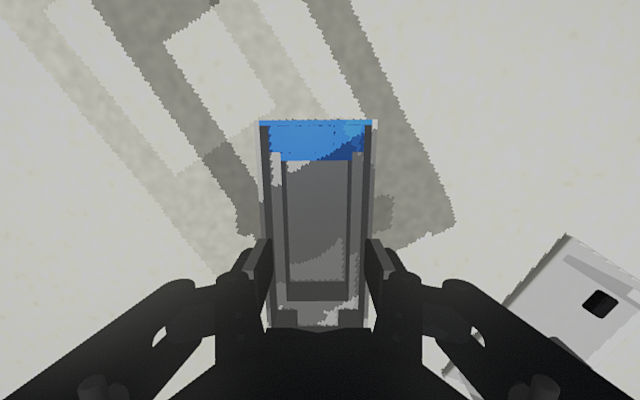

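The wrist view shows the pads beside the tray at about (265,255) and (375,255), but the reported gap is 50 mm where the band should stop them at 60. I'll check this before lifting.

```bash
python3 - <<'E'
from h import *
s=r.state();M=R.from_quat(s["tool_rot"]).as_matrix();t=s["tool_pos"]
for y in (25,30):
  for z in (-8,-19,-30):
    print(y,z,[proj("w2",t+M@np.array([x,sy*y,z])/1000).round(0).tolist() for x in (-11,11) for sy in (-1,1)])
print("rim at blue px width at z .052:",[ray("w2",q,.052).round(4)[:2] for q in [(259,122),(377,122)]], np.linalg.norm(ray("w2",(259,122),.052)-ray("w2",(377,122),.052)))
E
python3 -m inch '[[30,0,0,0,0],[30,0,0,0,0],[30,0,0,0,0],[30,0,0,0,0],[30,0,0,0,0]]'
python3 -c "
from h import *
im=snap('wrist','w3');cv2.imwrite('pics/w3c.png',cv2.resize(im[100:340,200:440],None,fx=2.4,fy=2.4))"
```

```text
25 -8 [[280.0, 247.0], [355.0, 247.0], [279.0, 216.0], [357.0, 216.0]]
25 -19 [[278.0, 254.0], [358.0, 254.0], [276.0, 221.0], [359.0, 221.0]]
25 -30 [[275.0, 263.0], [360.0, 263.0], [274.0, 228.0], [362.0, 228.0]]
30 -8 [[273.0, 247.0], [363.0, 247.0], [271.0, 216.0], [364.0, 216.0]]
30 -19 [[270.0, 254.0], [366.0, 254.0], [268.0, 221.0], [367.0, 221.0]]
30 -30 [[267.0, 263.0], [369.0, 263.0], [265.0, 228.0], [371.0, 228.0]]
rim at blue px width at z .052: [array([ 0.4616, -0.2466]), array([ 0.5142, -0.2242])] 0.057247997307772885
clock: 5.12
tool_pos: [0.5145, -0.2985, 0.0142]
tool_rot: [0.552, 0.834, -0.0, -0.0]
ft_force: [-0.2, 0.0, 0.3]
finger_gap: 0.0302
```

View pics/w3c.png

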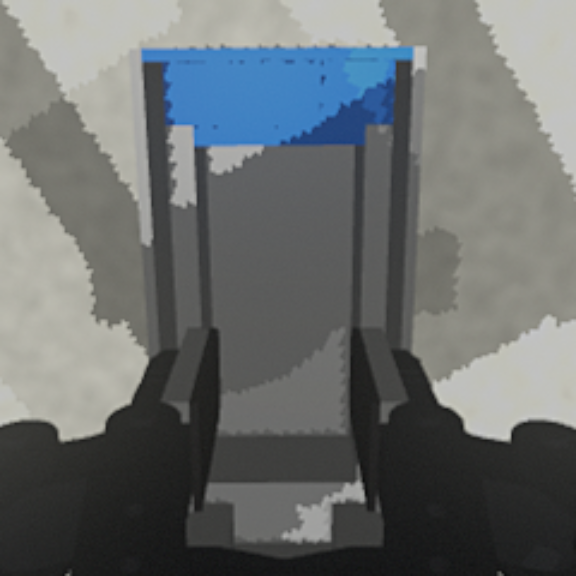

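The crop shows both pads inside the tray outline, with inner corners at about (291,237) and (345,237) in full-frame pixels. So the pads went over the rim, not beside it, and the finger tips sit higher than I assumed. The scene camera can settle the height.

Run:
```python
from h import *
im=snap("scene","s1"); s=r.state()
t=np.array(s["tool_pos"]); M=R.from_quat(s["tool_rot"]).as_matrix()
o=np.array([150,130]);k=4
c=cv2.resize(im[130:270,150:310],None,fx=k,fy=k,interpolation=cv2.INTER_CUBIC)
for z,col in ((0,(0,0,255)),(.019,(0,255,255)),(.038,(0,255,0))):
    p=((proj("s1",t+[0,0,z])-o)*k).astype(int); print(z,p); cv2.circle(c,tuple(map(int,p)),3,col,-1)
cv2.imwrite("pics/s1c.png",c)
```

```text
0 [333 353]
0.019 [329 330]
0.038 [325 306]
```

View pics/s1c.png

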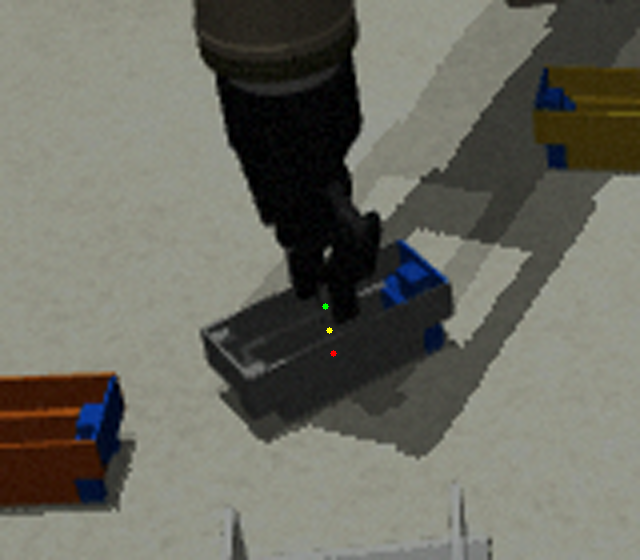

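The scene view puts the middle of the finger tips at about (322,306) in the crop. That matches the green dot, 38 mm above the reported TCP, so the real tips sit about 35–38 mm higher than the TCP reading. I'll raise, open, and go about 35 mm lower.

```bash
python3 -m inch '[[30,0,0,-15,0],[85,0,0,-5,0],[85,0,0,0,0],[85,0,0,0,0],[85,0,0,0,0],[85,0,0,0,0],[85,0,0,0,0],[85,0,0,0,0]]'
python3 -m inch '[[85,0,0,15,0],[85,0,0,15,0],[85,0,0,10,0],[85,0,0,6,0],[85,0,0,5,0],[85,0,0,4,0],[85,0,0,0,0],[85,0,0,0,0]]'
python3 -m inch '[[50,0,0,0,0],[50,0,0,0,0],[50,0,0,0,0],[50,0,0,0,0],[50,0,0,0,0],[50,0,0,0,0]]'
```

```text
clock: 6.22
tool_pos: [0.5145, -0.2984, 0.0341]
tool_rot: [0.552, 0.834, -0.0, -0.0]
ft_force: [0.5, -0.7, 0.4]
finger_gap: 0.0851
clock: 7.22
tool_pos: [0.5148, -0.2986, -0.0204]
tool_rot: [0.552, 0.834, -0.0, 0.0]
ft_force: [-0.0, 0.3, 0.6]
finger_gap: 0.0848
clock: 7.98
tool_pos: [0.515, -0.2988, -0.0203]
tool_rot: [0.552, 0.834, -0.0, 0.0]
ft_force: [0.7, -0.2, 5.3]
finger_gap: 0.0594
```

```bash
python3 -m inch '[[40,0,0,-3,0],[40,0,0,-10,0],[40,0,0,-25,0],[40,0,0,-40,0],[40,0,0,-45,0],[40,0,0,-45,0],[40,0,0,-42,0],[40,30,1,-30,0]]'
python3 -m inch '[[40,45,2,0,0],[40,45,2,0,0],[40,29,0,0,0],[40,0,0,0,0.12],[40,0,0,0,0.17],[40,0,0,0,0.17],[40,0,0,0,0.17],[40,0,0,0,0.17]]' >/dev/null
python3 -m inch '[[40,0,0,0,0.17],[40,0,0,0,0.17],[40,0,0,0,0.17],[40,0,0,0,0.17],[40,0,0,0,0.17],[40,0,0,0,0.17],[40,0,0,0,0.17],[40,0,0,0,0.17]]' >/dev/null
python3 -m inch '[[40,0,0,0,0.17],[40,0,0,0,0.12],[40,0,0,0,0],[40,0,0,0,0]]'
python3 - <<'E'
from h import *
snap("wrist","w4"); go(.539,-.049,.22,-.31)
E
```

```text
clock: 8.98
tool_pos: [0.504, -0.2716, 0.222]
tool_rot: [0.552, 0.834, -0.0, 0.001]
ft_force: [0.5, 0.1, -1.3]
finger_gap: 0.0591
clock: 11.48
tool_pos: [0.4607, -0.1593, 0.2193]
tool_rot: [0.972, -0.235, 0.0, 0.0]
ft_force: [0.3, 0.7, -1.0]
finger_gap: 0.0591
now [ 0.4608 -0.1593  0.2193] h0 -0.4749 tilt [ 0. -0. -1.] shift [  19.1 -133.9   -0.7] spin -0.1649 t 11.525 q [-0.44 -0.19  1.76  0.    1.57  1.61] F [-0.2 -1.1 -1. ] gap 0.0597
```

View pics/w4.png

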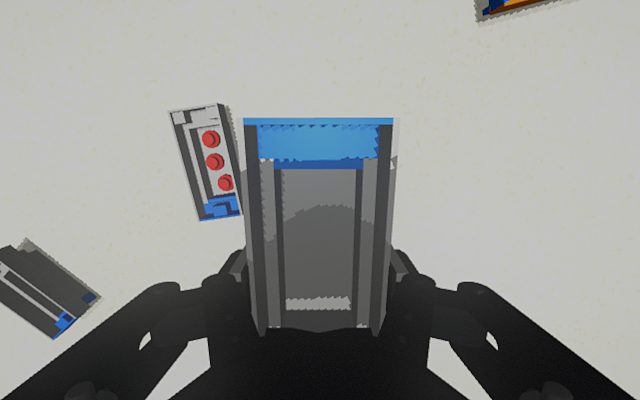

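The wrist view shows the tray held straight. The block tray is at left, with its rim's left edge running from about (169,110) to (200,220). The held tray nearly hides its right blue corner at (243,217), and I've turned 0.16 too far.

Run:
```python
from h import *
im=cv2.imread("pics/w4.png");g=cv2.cvtColor(im,cv2.COLOR_BGR2GRAY)
for v in (130,160,190): print(v,165+0,g[v,165:250].tolist())
for u in (185,205): print("col",u,95,g[95:125,u].tolist())
for u in (205,215,225): print("col",u,200,g[200:226,u].tolist())
```

```text
130 165 [194, 193, 194, 194, 194, 196, 194, 187, 170, 142, 64, 73, 75, 76, 76, 76, 74, 69, 100, 152, 170, 175, 178, 164, 95, 63, 70, 73, 74, 74, 71, 88, 145, 177, 170, 169, 169, 173, 180, 179, 166, 152, 154, 127, 130, 129, 137, 148, 124, 124, 179, 185, 181, 179, 179, 179, 184, 173, 101, 63, 70, 72, 72, 70, 65, 89, 120, 121, 137, 177, 195, 189, 184, 181, 183, 183, 184, 189, 173, 54, 68, 70, 71, 71, 72]
160 165 [194, 193, 194, 193, 194, 194, 194, 194, 194, 194, 195, 194, 194, 195, 196, 189, 177, 162, 77, 73, 79, 77, 79, 78, 78, 70, 108, 163, 177, 174, 177, 166, 94, 70, 75, 76, 75, 76, 70, 105, 141, 114, 101, 105, 106, 107, 107, 108, 108, 112, 109, 91, 55, 72, 95, 100, 96, 75, 47, 130, 186, 179, 179, 184, 171, 92, 63, 70, 70, 71, 69, 65, 91, 134, 166, 182, 179, 179, 180, 185, 171, 66, 63, 66, 68]
190 165 [194, 194, 194, 194, 195, 193, 194, 194, 194, 194, 194, 192, 191, 193, 193, 194, 193, 192, 194, 194, 194, 195, 195, 192, 182, 162, 100, 75, 79, 79, 80, 79, 77, 74, 102, 156, 178, 173, 179, 164, 74, 71, 76, 75, 78, 74, 71, 127, 179, 175, 172, 172, 172, 174, 174, 178, 175, 153, 134, 128, 109, 95, 106, 109, 131, 166, 167, 179, 184, 181, 184, 170, 92, 64, 67, 67, 95, 125, 121, 120, 120, 123, 111, 71, 62]
col 185 95 [194, 192, 194, 194, 194, 194, 194, 195, 194, 194, 194, 195, 189, 180, 162, 111, 62, 69, 72, 70, 67, 66, 63, 60, 91, 108, 148, 139, 86, 133]
col 205 95 [195, 194, 195, 194, 194, 195, 195, 196, 196, 188, 182, 151, 121, 125, 150, 163, 161, 172, 177, 176, 176, 177, 176, 176, 176, 176, 176, 177, 176, 178]
col 205 200 [173, 174, 178, 147, 105, 113, 116, 111, 114, 112, 104, 96, 96, 91, 76, 71, 69, 67, 79, 100, 138, 186, 197, 195, 194, 193]
col 215 200 [117, 100, 105, 114, 89, 57, 100, 116, 113, 112, 111, 113, 112, 112, 114, 118, 92, 90, 101, 180, 200, 194, 193, 193, 192, 193]
col 225 200 [113, 92, 64, 61, 63, 83, 102, 106, 108, 109, 114, 113, 113, 116, 102, 77, 91, 141, 187, 196, 193, 193, 192, 193, 194, 193]
```

Run:
```python
from h import *
def X(side,end):  # u=a+b(v-160), v=c+d(u-e)
    a,b=side;c,d,e=end;A=np.array([[1,-b],[-d,1]]);return np.linalg.solve(A,[a-160*b,c-d*e])
L,Rr=(180.3,.273),(229.8,.24);T,B=(107.5,-.175,185),(220.7,-.185,205)
P=[X(L,T),X(Rr,T),X(Rr,B),X(L,B)];print(np.round(P,1).tolist())
c,y=fit("w4",P,.052)
s=r.state();M=R.from_quat(s["tool_rot"]).as_matrix();t=s["tool_pos"]
for q in [(244,119),(394,119),(258,330),(380,330)]: print("held rim in tool mm",(M.T@(ray("w4",q,t[2]+.0723)-t)*1000).round(1))
go(c[0],c[1],.12,y-np.pi)
```

```text
[[166.8, 110.7], [215.9, 102.1], [242.7, 213.7], [197.3, 222.1]]
fit [ 0.5425 -0.046 ] len 0.1395 wid 0.0595 0.0615 yaw 2.8156
held rim in tool mm [ 70.8 -26.8 -72.3]
held rim in tool mm [ 70.8  28.1 -72.3]
held rim in tool mm [-20.9 -26.9 -72.3]
held rim in tool mm [-20.9  28.5 -72.3]
now [ 0.4608 -0.1593  0.2193] h0 -0.4749 tilt [ 0. -0. -1.] shift [  20.8 -138.2   99.3] spin -0.1489 t 11.525 q [-0.44 -0.19  1.76  0.    1.57  1.61] F [-0.2 -1.1 -1. ] gap 0.0597
```

```bash
python3 -m inch '[[40,0,0,0,-0.149],[40,5,-17,0,0],[40,10,-35,0,0],[40,10,-35,0,0],[40,10,-32,0,0],[40,5.3,-15,0,0],[40,0,0,0,0],[40,0,0,0,0]]' >/dev/null
python3 -m inch '[[40,0,0,30,0],[40,0,0,40,0],[40,0,0,40,0],[40,0,0,30,0],[40,0,0,20,0],[40,0,0,9,0],[40,0,0,0,0],[40,0,0,0,0]]'
python3 - <<'E'
from h import *
h=2.8156-np.pi
go(.5425-.0008*np.cos(h),-.046-.0008*np.sin(h),.0267,h)
im=snap("wrist","w5")
E
```

```text
clock: 13.52
tool_pos: [0.5431, -0.0459, 0.0515]
tool_rot: [0.987, -0.164, 0.001, 0.0]
ft_force: [-0.7, -0.1, -1.0]
finger_gap: 0.059
now [ 0.5431 -0.0459  0.0515] h0 -0.3286 tilt [ 2.e-03 -2.e-04 -1.e+00] shift [-1.4  0.2 24.8] spin -0.0026 t 13.525 q [-0.18  0.1   1.79 -0.    1.25  1.72] F [-0.7 -0.1 -1. ] gap 0.059
```

View pics/w5.png

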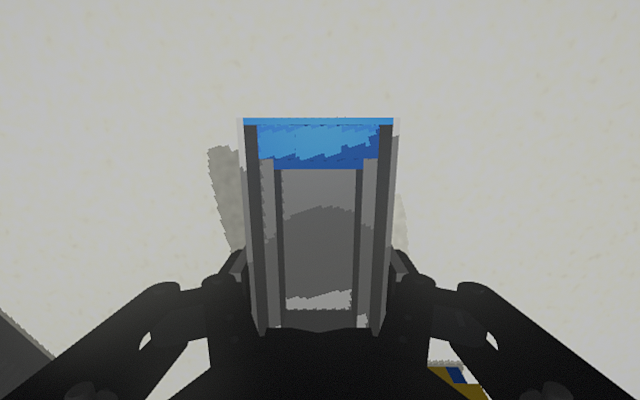

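The held tray hides the block tray completely, with front edge at row 118. That is consistent with alignment, so I'm lowering slowly.

```bash
python3 -m inch '[[40,-1.4,0,5,0],[40,0,0,5,0],[40,0,0,4,0],[40,0,0,2,0],[40,0,0,0,0],[40,0,0,0,0]]'
python3 -m inch '[[40,0,0,1.5,0],[40,0,0,1.5,0],[40,0,0,1.5,0],[40,0,0,1.5,0],[40,0,0,0,0],[40,0,0,0,0]]'
python3 -m inch '[[40,0,0,1,0],[40,0,0,1,0],[40,0,0,0,0],[40,0,0,0,0]]'
```

```text
clock: 14.32
tool_pos: [0.541, -0.0451, 0.0343]
tool_rot: [0.987, -0.163, 0.0, 0.0]
ft_force: [-0.5, -0.1, -1.4]
finger_gap: 0.0589
clock: 15.08
tool_pos: [0.5409, -0.0451, 0.0282]
tool_rot: [0.987, -0.163, 0.0, -0.0]
ft_force: [-0.4, -0.1, -1.0]
finger_gap: 0.0591
clock: 15.58
tool_pos: [0.541, -0.0451, 0.0267]
tool_rot: [0.987, -0.163, 0.0, 0.0]
ft_force: [-2.7, 0.1, 6.0]
finger_gap: 0.0592
```

```bash
python3 -m inch '[[85,0,0,0,0],[85,0,0,0,0],[85,0,0,0,0],[85,0,0,0,0],[85,0,0,0,0],[85,0,0,-5,0],[85,0,0,-20,0],[85,0,0,-40,0]]'
python3 -m inch '[[85,0,0,-50,0],[85,0,0,-50,0],[85,0,0,-28,0],[85,0,0,0,0],[85,0,0,0,0]]'
python3 -c "
from h import *
snap('wrist','w6')"
python3 -m inch '[[85,-10,-20,0,-0.15],[85,0,0,0,-0.15],[85,0,0,0,-0.15],[85,0,0,0,-0.138],[85,0,0,0,0],[85,0,0,0,0]]'
python3 -c "
from h import *
go(.500,.2845,.205,.26)"
```

```text
clock: 16.58
tool_pos: [0.5391, -0.0447, 0.0902]
tool_rot: [0.987, -0.163, -0.002, -0.0]
ft_force: [0.0, -1.1, 0.3]
finger_gap: 0.0851
clock: 17.2
tool_pos: [0.5404, -0.045, 0.2182]
tool_rot: [0.987, -0.163, -0.001, -0.0]
ft_force: [-0.1, -0.0, -0.1]
finger_gap: 0.0853
clock: 18.0
tool_pos: [0.5373, -0.0229, 0.2182]
tool_rot: [0.992, 0.128, -0.001, -0.0]
ft_force: [0.1, 0.0, -1.0]
finger_gap: 0.0848
now [ 0.5373 -0.0229  0.2182] h0 0.2567 tilt [-1.6e-03 -7.0e-04 -1.0e+00] shift [  42.  -306.8   13.3] spin -0.0033 t 18.0 q [-0.14 -0.05  1.63  0.    1.56  1.18] F [ 0.1  0.  -1. ] gap 0.0848
```

View pics/w6.png

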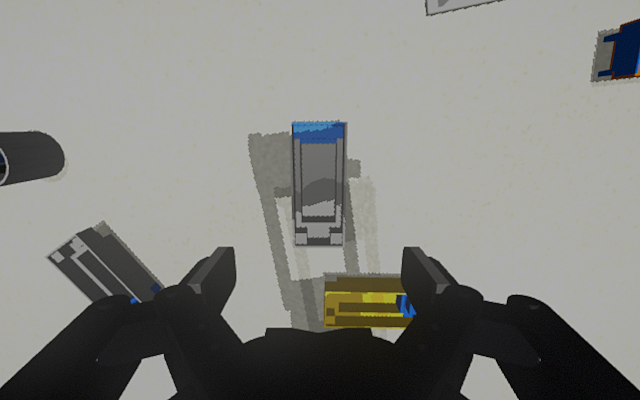

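The stack is square below: blue corners about (291,121), (347,122), grey corners about (294,246), (344,246). I'll check its rim height by size and go on to the other tray.

```bash
python3 - <<'E'
from h import *
g=cv2.cvtColor(cv2.imread("pics/w6.png"),cv2.COLOR_BGR2GRAY)
for v in (135,230): print(v,g[v,284:304].tolist(),"|335",g[v,335:355].tolist())
print(g[114:128,318].tolist(),g[236:254,318].tolist())
for z in (.080,.099): fit("w6",[(294,246),(344.5,246),(347,121.5),(291.5,121.5)],z)
E
python3 -m inch '[[85,4,-26,0,0],[85,7,-52,0,0],[85,7,-52,0,0],[85,7,-52,0,0],[85,7,-52,0,0],[85,6,-46,0,0],[85,4,-27,13,0],[85,0,0,0,0]]'>/dev/null
python3 -m inch '[[85,0,0,0,0],[85,0,0,0,0]]'
python3 - <<'E'
from h import *
snap("wrist","w7"); go(.500,.2845,.205,.26)
E
```

```text
135 [124, 126, 126, 124, 125, 137, 141, 97, 61, 59, 74, 79, 75, 78, 75, 76, 77, 75, 77, 75] |335 [75, 76, 73, 73, 76, 76, 78, 72, 58, 71, 102, 120, 154, 178, 173, 173, 173, 173, 172, 172]
230 [171, 172, 172, 173, 168, 158, 157, 157, 150, 144, 129, 55, 64, 66, 67, 65, 65, 69, 64, 66] |335 [67, 66, 65, 65, 65, 64, 60, 89, 136, 135, 100, 99, 103, 104, 105, 105, 104, 102, 99, 92]
[172, 173, 173, 172, 173, 175, 160, 129, 117, 117, 116, 116, 118, 116] [123, 94, 72, 63, 66, 65, 67, 65, 61, 85, 125, 149, 165, 173, 171, 170, 171, 171]
fit [ 0.5385 -0.0463] len 0.1472 wid 0.0622 0.0605 yaw -0.3267
fit [ 0.5425 -0.0476] len 0.1384 wid 0.0585 0.0569 yaw -0.3267
clock: 19.25
tool_pos: [0.5001, 0.2836, 0.2067]
tool_rot: [0.992, 0.129, 0.0, 0.0]
ft_force: [0.7, 0.2, -0.5]
finger_gap: 0.0849
now [0.5001 0.2837 0.2067] h0 0.258 tilt [ 8.e-04  1.e-04 -1.e+00] shift [ 0.1 -0.9  1.7] spin -0.002 t 19.3 q [ 0.43  0.06  1.54 -0.    1.54  1.74] F [ 1.1 -0.2 -0.6] gap 0.0854
```

View pics/w7.png

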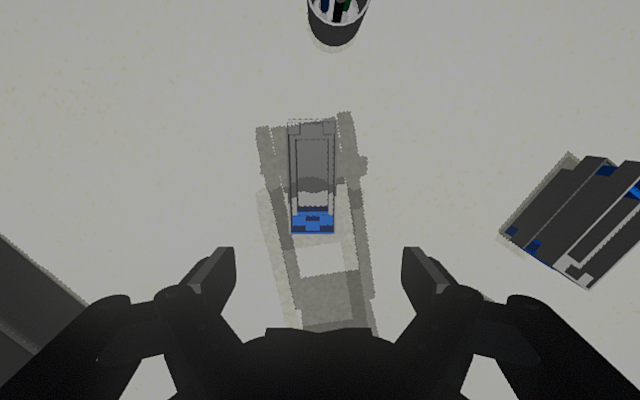

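The second tray is centred: grey corners (288,121), (336,121), blue corners (290,234), (335,234). The first tray's length (138 mm if its rim is at 99 mm, 147 mm if nested) confirms it stacked rather than nested.

Run:
```python
from h import *
c,y=fit("w7",[(287.5,121),(336.5,121),(335.5,234),(289.5,234)],.052)
go(c[0],c[1],-.0203,y+np.pi)
```

```text
fit [0.502  0.2906] len 0.1387 wid 0.0562 0.0588 yaw -2.8845
now [0.5001 0.2837 0.2067] h0 0.258 tilt [ 8.e-04  1.e-04 -1.e+00] shift [  3.4  -6.3 227. ] spin 0.0009 t 19.3 q [ 0.43  0.06  1.54 -0.    1.54  1.74] F [ 1.1 -0.2 -0.6] gap 0.0854
```

```bash
python3 -m inch '[[85,3,-5.5,20,0],[85,0,0,40,0],[85,0,0,45,0],[85,0,0,40,0],[85,0,0,30,0],[85,0,0,25,0],[85,0,0,15,0],[85,0,0,8,0]]'>/dev/null
python3 -m inch '[[85,0,0,4,0],[85,0,0,0,0]]'
python3 -m inch '[[40,0,0,0,0],[40,0,0,0,0],[40,0,0,0,0],[40,0,0,0,0],[40,0,0,0,0],[40,0,0,0,0]]'
```

```text
clock: 20.55
tool_pos: [0.5015, 0.2909, -0.0203]
tool_rot: [0.992, 0.13, 0.0, -0.0]
ft_force: [-0.1, 0.2, -0.5]
finger_gap: 0.0847
clock: 21.3
tool_pos: [0.502, 0.2911, -0.0197]
tool_rot: [0.992, 0.13, 0.001, -0.0]
ft_force: [-0.8, 0.8, 5.8]
finger_gap: 0.0591
```

```bash
python3 -m inch '[[40,0,0,-3,0],[40,0,0,-10,0],[40,0,0,-25,0],[40,0,0,-40,0],[40,0,0,-45,0],[40,0,0,-45,0],[40,0,0,-42,0],[40,0,0,-30,0]]'
python3 -m inch '[[40,0,0,0,0.14],[40,0,0,0,0.15],[40,0,0,0,0.15],[40,0,0,0,0.146],[40,0,0,0,0],[40,0,0,0,0]]'
python3 - <<'E'
from h import *
snap("wrist","w8");g=cv2.cvtColor(cv2.imread("pics/w8.png"),cv2.COLOR_BGR2GRAY)
print(g[105:130,318].tolist()); 
for v in (140,200): print(g[v,232:262].tolist(),g[v,378:408].tolist())
h=2.8156-np.pi
go(.5424,-.046,.2,h)
E
```

```text
clock: 22.3
tool_pos: [0.5014, 0.2908, 0.2222]
tool_rot: [0.992, 0.13, 0.001, -0.0]
ft_force: [0.2, 0.1, -0.9]
finger_gap: 0.0593
clock: 23.05
tool_pos: [0.501, 0.2906, 0.2194]
tool_rot: [0.987, -0.161, 0.0, -0.0]
ft_force: [-0.2, 0.0, -1.4]
finger_gap: 0.059
[191, 191, 192, 191, 192, 194, 177, 161, 145, 131, 134, 131, 127, 128, 128, 128, 130, 121, 98, 96, 101, 102, 102, 101, 100]
[190, 191, 192, 191, 191, 190, 182, 178, 179, 179, 181, 186, 171, 81, 61, 93, 155, 186, 185, 184, 183, 184, 185, 187, 191, 178, 120, 124, 125, 126] [120, 121, 121, 121, 120, 122, 121, 121, 122, 117, 90, 61, 60, 86, 157, 192, 184, 181, 180, 181, 185, 191, 190, 191, 191, 192, 192, 192, 191, 192]
[191, 190, 190, 191, 191, 190, 190, 191, 190, 192, 180, 129, 115, 120, 120, 122, 115, 88, 69, 72, 71, 71, 71, 71, 71, 70, 70, 68, 68, 77] [64, 63, 66, 65, 66, 67, 67, 66, 65, 76, 96, 97, 96, 97, 94, 103, 122, 164, 199, 192, 190, 189, 190, 190, 190, 190, 189, 190, 190, 191]
now [0.501  0.2906 0.2193] h0 -0.3235 tilt [-1.e-04  0.e+00 -1.e+00] shift [146.3 306.   19.3] spin 0.0025 t 23.1 q [0.44 0.07 1.51 0.   1.56 2.33] F [-0.9  0.1 -1.5] gap 0.0591
```

Run:
```python
from h import *
s=r.state();M=R.from_quat(s["tool_rot"]).as_matrix();t=s["tool_pos"]
for q in [(318,111),(238,140),(399,140),(242,200),(395,200)]: print("held rim in tool mm",(M.T@(ray("w8",q,t[2]+.072)-t)*1000).round(1))
```

```text
held rim in tool mm [ 73.5   0.4 -72. ]
held rim in tool mm [ 63.2 -29.5 -72. ]
held rim in tool mm [ 63.3  30.7 -72. ]
held rim in tool mm [ 40.  -29.7 -72. ]
held rim in tool mm [ 40.  31. -72.]
```

```bash
python3 -m inch '[[40,12,26,0,0],[40,22,47,0,0],[40,24,51,0,0],[40,24,51,0,0],[40,24,51,0,0],[40,22,48,0,0],[40,14.8,31.3,0,0],[40,0,0,0,0]]'>/dev/null
python3 -m inch '[[40,0,0,20,0],[40,0,0,30,0],[40,0,0,30,0],[40,0,0,25,0],[40,0,0,14,0],[40,0,0,0,0],[40,0,0,0,0],[40,0,0,0,0]]'
python3 - <<'E'
from h import *
go(.5393,-.0443,.074,2.8156-np.pi)
im=snap("scene","s2");cv2.imwrite("pics/s2c.png",cv2.resize(im[90:250,250:410],None,fx=3.5,fy=3.5,interpolation=cv2.INTER_CUBIC))
E
```

```text
clock: 25.1
tool_pos: [0.5395, -0.0444, 0.1016]
tool_rot: [0.987, -0.162, 0.001, 0.0]
ft_force: [0.4, -0.5, -1.1]
finger_gap: 0.0592
now [ 0.5395 -0.0444  0.1016] h0 -0.3261 tilt [ 2.3e-03 -4.0e-04 -1.0e+00] shift [-0.3 -0.  27.6] spin -0.0001 t 25.1 q [-0.18  0.03  1.76  0.    1.34  1.72] F [ 0.4 -0.5 -1.1] gap 0.0592
```

View pics/s2c.png

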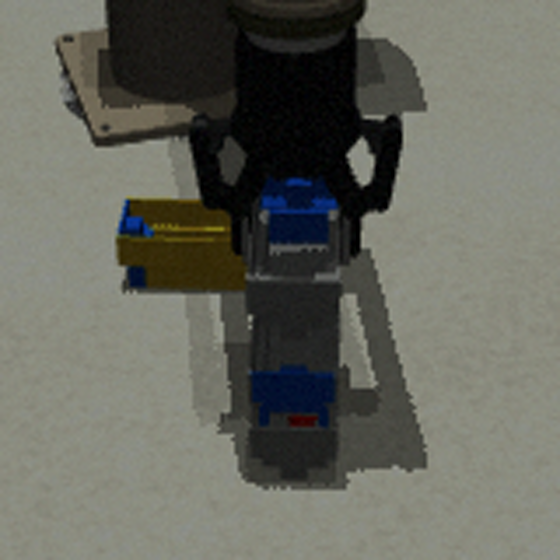

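The scene crop shows the first tray sitting level on the block tray, with its blue end over the front grey end at (293,395). The second tray hangs above it with grey in front and blue behind, which is the right way round. Lowering now.

```bash
python3 -m inch '[[40,-0.3,0,6,0],[40,0,0,6,0],[40,0,0,4,0],[40,0,0,2,0],[40,0,0,0,0],[40,0,0,0,0]]'
python3 -m inch '[[40,0,0,1.5,0],[40,0,0,1.5,0],[40,0,0,1.5,0],[40,0,0,1.5,0],[40,0,0,0,0],[40,0,0,0,0]]'
python3 -m inch '[[40,0,0,1,0],[40,0,0,1,0],[40,0,0,0,0],[40,0,0,0,0]]'
```

```text
clock: 25.9
tool_pos: [0.5384, -0.0443, 0.0824]
tool_rot: [0.987, -0.162, 0.0, 0.0]
ft_force: [-0.1, -0.6, -1.4]
finger_gap: 0.0592
clock: 26.65
tool_pos: [0.5382, -0.0442, 0.0762]
tool_rot: [0.987, -0.162, -0.0, -0.0]
ft_force: [0.9, 0.5, -0.5]
finger_gap: 0.0593
clock: 27.15
tool_pos: [0.5383, -0.0442, 0.0743]
tool_rot: [0.987, -0.162, 0.0, -0.0]
ft_force: [-0.5, -0.2, 0.3]
finger_gap: 0.0592
```

```bash
python3 -m inch '[[40,0,0,0.6,0],[40,0,0,0,0],[40,0,0,0,0]]'
python3 -m inch '[[85,0,0,0,0],[85,0,0,0,0],[85,0,0,0,0],[85,0,0,0,0],[85,0,0,0,0],[85,0,0,-5,0],[85,0,0,-20,0],[85,0,0,-40,0]]'
python3 -m inch '[[85,0,0,-50,0],[85,0,0,-40,0],[85,-40,0,0,0],[85,-40,0,0,0],[85,-20,0,0,0],[85,0,0,0,0],[85,0,0,0,0],[85,0,0,0,0]]'
python3 - <<'E'
from h import *
s=snap("scene","s3");t=snap("top","t3")
a=cv2.resize(s[130:260,260:400],(560,520),interpolation=cv2.INTER_CUBIC)
b=cv2.resize(t[120:260,270:330],(223,520),interpolation=cv2.INTER_CUBIC)
cv2.imwrite("pics/f.png",np.hstack([a,b]))
# bystanders: compare regions before/after
for n,f0,f1,box in (("cradle","top0","t3",(360,125,412,168)),("markers","top0","t3",(183,133,214,164)),("cradle_s","scene0","s3",(198,250,280,308)),("markers_s","scene0","s3",(476,178,514,230))):
    p,q=(cv2.imread(f"pics/{f}.png")[box[1]:box[3],box[0]:box[2]].astype(int) for f in (f0,f1)); print(n,abs(p-q).max(2).mean().round(2),(abs(p-q).max(2)>30).sum())
E
```

```text
clock: 27.52
tool_pos: [0.5384, -0.0442, 0.0743]
tool_rot: [0.987, -0.162, 0.0, -0.0]
ft_force: [-3.4, 1.0, 5.6]
finger_gap: 0.0593
clock: 28.52
tool_pos: [0.5366, -0.0439, 0.1376]
tool_rot: [0.987, -0.162, -0.002, -0.0]
ft_force: [1.5, -0.1, 0.9]
finger_gap: 0.0851
clock: 29.52
tool_pos: [0.444, -0.0124, 0.2286]
tool_rot: [0.987, -0.162, -0.0, 0.0]
ft_force: [0.1, -0.0, -0.3]
finger_gap: 0.0852
cradle 2.83 0
markers 3.27 0
cradle_s 5.06 0
markers_s 4.52 0
```

The viewer's limit is reached, so I'll check by numbers instead: where the blue ends appear against where a 3-high stack puts them.

Run:
```python
from h import *
c=np.array([.5424,-.046]);ax=np.array([np.cos(2.8156),np.sin(2.8156)])
for f in ("s3","t3"):
    im=cv2.imread(f"pics/{f}.png");hsv=cv2.cvtColor(im,cv2.COLOR_BGR2HSV)
    n,l,st,ce=cv2.connectedComponentsWithStats(cv2.inRange(hsv,(95,120,40),(125,255,255)))
    for i in range(1,n):
        if st[i,4]>12: print(f,"blue",ce[i].round(1),"box",st[i].tolist())
    n,l,st,ce=cv2.connectedComponentsWithStats(cv2.inRange(hsv,(0,150,50),(6,255,255)))
    for i in range(1,n):
        if st[i,4]>2: print(f,"red",ce[i].round(1),st[i].tolist())
    for nm,z,s in (("top blue rim stacked",.146,1),("top blue rim if nested",.127,1),("top grey rim stacked",.146,-1),("grey rim if nested",.127,-1),("mid blue rim",.099,-1),("block grey rim",.052,-1)):
        print(f,nm,proj(f,np.append(c+s*.07*ax,z)).round(1))
g=cv2.cvtColor(cv2.imread("pics/s3.png"),cv2.COLOR_BGR2GRAY)
u=333; print("scene col 333 rows 140-240",g[140:240,u].tolist())
```

```text
s3 blue [287.4 153.4] box [284, 147, 10, 11, 45]
s3 blue [334.9 156.2] box [324, 147, 23, 22, 412]
s3 blue [288.5 169. ] box [287, 167, 4, 5, 20]
s3 blue [333.3 201.7] box [322, 196, 24, 16, 273]
s3 blue [172.9 233.7] box [169, 224, 10, 16, 63]
s3 blue [172.1 252.5] box [170, 250, 6, 6, 26]
s3 red [338. 209.] [337, 209, 3, 1, 3]
s3 top blue rim stacked [334.8 147.6]
s3 top blue rim if nested [334.8 154. ]
s3 top grey rim stacked [332.8 180.7]
s3 grey rim if nested [332.9 187.5]
s3 mid blue rim [332.9 197.1]
s3 block grey rim [333.  212.7]
t3 blue [425.2 189.4] box [422, 182, 8, 15, 82]
t3 blue [326.1 265.6] box [322, 258, 10, 16, 96]
t3 top blue rim stacked [297.6 212.8]
t3 top blue rim if nested [297.8 213.3]
t3 top grey rim stacked [313.5 169.1]
t3 grey rim if nested [313.4 170.3]
t3 mid blue rim [313.3 172.1]
t3 block grey rim [313.1 174.9]
scene col 333 rows 140-240 [73, 70, 69, 75, 72, 69, 67, 21, 11, 26, 24, 25, 19, 17, 17, 16, 14, 13, 15, 24, 17, 10, 15, 15, 14, 15, 14, 19, 40, 48, 53, 97, 97, 97, 92, 95, 97, 97, 95, 93, 32, 31, 27, 31, 29, 33, 29, 33, 34, 28, 31, 30, 31, 27, 29, 30, 18, 11, 13, 15, 10, 14, 14, 12, 16, 16, 19, 18, 27, 12, 13, 25, 47, 27, 32, 34, 31, 31, 34, 30, 31, 31, 28, 31, 33, 28, 30, 52, 80, 135, 136, 133, 137, 137, 136, 136, 134, 135, 130, 133]
```

All four edges match a level three-high stack: rows 147, 180, 196 and 212 measured, against 147.6, 180.7, 197.1 and 212.7 predicted. I'm handing in.

```bash
python3 -c "
from plant import close_job,r
print(close_job(), r.state()['clock'])"
```

```text
the job is handed in; nothing more can be done
the job is handed in; nothing more can be done
```

I stacked both empty trays on the block tray, each with its blue end over the grey end of the tray below. I handed the job in at about 30 s on the robot's clock, with the gripper open and clear.

- **Stack:** In the last scene picture, the rims sit at rows 147, 180, 196 and 212. A level three-high stack at the block tray's measured position predicts 147.6, 180.7, 197.1 and 212.7, while nesting would put the top tray's rims at 154 and 187.5.
- **Set-down:** Each tray touched down at its expected height. The wrist force read about 6 N as they seated.
- **Bystanders:** The marker holder and the tracer cradle look unchanged in both fixed cameras compared with the start. Red is still visible in the block tray, but I could not count the three blocks under the stack.

- **Finger height disagreed:** The real finger tips sit about 35–38 mm above the reported TCP. My first grasp therefore closed above the rim without measurable force. I found this from the wrist and scene pictures and corrected both grasps.
- **Final view not seen:** I had already viewed 12 pictures, so I checked the finished stack only by measuring the saved images. The top camera gave no check of the stack, because it detected no blue there.

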